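# Ready the box easel for the next picture

### The job

Get this table easel ready for the next picture's photograph: first push its open drawer fully home until it seats in its catch. Then pull the sprung top clamp, the one with the black knob, up and out until the ring mark on its rod has just come out of the mouth of the tube, and finish still holding it there while I slip the picture in. Leave the picture, the wooden box and the bowl beside the easel where they are.

Things in the scene. Friction and masses are not known exactly. Their poses are not given: they have to be found in the camera images.
- easel: Fixed table easel of pale wood. Box 180 deep (x), 270 wide (y), 75 mm high; origin at the centre of its underside, on the table; front faces its -x, roughly to the robot; z up. On the box a picture ledge, 240 wide, runs 41 to 7 mm in front of centre, its lip 92 mm above the table. Behind it a mast (two stiles 166 mm overall, central tube) leans back to +x by 10 degrees.
- drawer (a joint): How far the drawer stands open, m: 0 = fully home, growing as it comes out to the easel's -x, at most 0.11. It slides easily (about 1 N, and stays where left), but a sprung roller catch resists by about 5 N between about 0.013 and 0.005; past that the catch pulls it home and keeps it there.
- drawer_face (a point): Centre of the outer face of the drawer front (pale wood, 249 mm wide, 12.5 to 64.5 mm above the table); moves with the drawer. Axes as the easel's: -x points out of the face. A brass knob 18 mm wide stands 14 mm out of the flat face at this point. With the drawer home the point lies 92 mm in front of the easel's centre.
- clamp (a joint): How far the clamp's rod is pulled out of the tube, m: 0 at rest (fully in), at most 0.07. A spring inside always draws it back: about 8 N starts it, about 13 N at the mark. The mark is at the mouth at 0.050.
- knob_grip (a point): Place to grip: 20 mm above the underside of the clamp's black knurled knob, a cylinder 28 mm wide, 36 mm long, 16 mm of it above this point; z is its axis and the rod's (up, leaning 10 degrees to the easel's +x). 24 mm below this point is the top of the aluminium jaw, 70 mm across (y), 37 mm forward, 13 mm back. About 240 mm above the table at rest; free room around and above.
- tube_mouth (a point): Centre of the open upper end of the mast's tube (27 mm wide aluminium collar), fixed to the easel, about 198 mm above the table; z points up along the tube, the way the clamp is pulled (leaning 10 degrees to the easel's +x). At rest the clamp's jaw is 8 mm above it.
- mark (a point): Lower edge of the ring mark, a black ring 3 mm high round the 12 mm steel rod; moves with the clamp. At rest it is hidden 50 mm down inside the tube; it has just wholly come out when this point is level with the tube's mouth.
- picture: Small framed picture lying flat beside the easel, 150 x 130 x 16 mm, dark wood; origin at the centre of its underside. To be left alone.
- kiri_box: Closed wooden box with a lid, 91 x 91 x 107 mm high, beside the easel; origin at the centre of its underside. To be left alone.
- bowl: Blue ceramic bowl, 100 mm across, 55 mm high, beside the easel; origin at the centre of its underside. To be left alone.

How it is judged:
By the outcome, as a careful person would: the job done as asked, in the order asked, and still so for the second after the job is handed in, while the arm keeps its last pose, push and grip.
It also fails if it takes over 51 s, if anything falls off the work surface, if the arm or the gripper's body presses on something with over 40 N, if the wrist force passes 120 N, or if a joint passes its speed limit or range.

### The arm

A 6-joint arm with a two-finger parallel gripper is mounted at the origin on the work surface. World frame = base frame: x ahead of the robot, y to its left, z up, the work surface at z = 0. Lengths are in m, angles in rad, forces in N, time in s.
With the tool pointing down it reaches from about 0.25 to 0.775 m from the base axis. Payload 4 kg.
Tool frame: the origin (TCP) lies midway between the tips of the shut fingers; the grasp point (between the pads) lies 19 mm behind it; z points along the fingers, y is the line along which they close (so a half turn about z gives the same grasp; the last joint's range is limited). The gripper opens to 94 mm and grips with 3 to 60 N. Pads are 16 mm wide; open, the fingers measure 119 mm over their backs; the gripper's body (75 mm by 177 mm) begins 78 mm behind the grasp point.
Start: joints at [-1.289, 0.087, 1.371, -0, 1.684, -0.103], TCP at [0.206, -0.51, 0.206] pointing down, gripper open.
Joint ranges: [-3.1, 3.1], [-0.76, 2.03], [0.27, 2.55], [-1.08, 4.22], [0.17, 2.65], [-2.57, 2.57]. Speed limits (rad/s): [2.79, 2.79, 3.14, 3.14, 3.14, 3.14].

### API

Orientations are given as [roll, pitch, yaw] about the fixed x, y, z axes, in that order (R = Rz(yaw) Ry(pitch) Rx(roll)).
In Python, from bench import get_obs, snapshot, close_job gives the robot as it stands. The module is installed in compiled form; this text tells all that it offers.
- The arm moves only by the tool drive_tool, never from a script. Its argument "commands" is a list of rows, each a list of 6 numbers: the shift along the tool's x, y, z in units of 0.04 m (1.0 is 0.04 m), then the turn, a rotation vector about the tool's x, y, z in units of 0.1 rad (1.0 is 0.1 rad). In form: [[dx, dy, dz, wx, wy, wz], ...]. A call has 1 to 20 rows; each row shifts and turns the commanded pose from where the row before left it, along the tool's axes as they then stand; what a row does not reach is not made up. A row lasts 1/8 s, in which the tool goes at most 62.5 mm and 10.7 degrees, less where a joint would pass 70% of its speed; a pose out of reach is approached as far as the arm can. A call with a number of a shift or a turn outside -1 to 1 is refused whole. A call with a gripper value outside its range is refused whole. "gripper" is the closure, from 0 (fully open) to 1 (shut), set as the call begins (left out, the last holds). The fingers move at their own pace and stop on an object; the grip force is fixed at half the most. Time passes only in rows, so rows that do not move let the fingers close. It gives the time, the measured TCP pose, the force, the opening and the grip force at its end, in the units of the state.
- get_obs(): the state, without advancing time (a new reading comes with each control period).
- snapshot(name): name is "scene" or "top" or "wrist"; returns a dict with "image" (400x640x3 uint8, blue, green, red), "range_z" (400x640 float32, m along the optical axis (not along the pixel's ray), 0 where there is no reading), "fx", "fy", "cx", "cy" (pixels), "rvec" (rotation vector, rad) and "tvec" (3), from world to camera coordinates, as OpenCV has them. Camera axes: x right, y down, z forward; pixel columns grow to the right and rows downward; lengths in m; the calibration is good to about 2 mm. A picture is of the moment at which its call begins.
- close_job(): hands the job in; it is judged then, once.
The state is a dict: "time": time; "joint_positions": joint angles; "qvel": joint speeds; "joint_torque": joint torques, N m; "tool_pos": TCP position; "ee_rot": TCP orientation; "wrist_force": force on the tool from outside, world axes, zero at the start; "wrist_torque": the same for the moment, N m; "width": finger opening in m; "finger_force": force on a finger pad.
Only numpy, scipy, OpenCV 4.12 (cv2) and the standard library are available. Lean on these libraries where they do the work, as an engineer would, in place of code of your own. Each camera call takes 0.05 s, during which the arm holds its last target. There are 200 camera calls.

## Working session

There is one attempt and no reset: what is moved stays moved. The work goes in short steps, Python scripts to look and compute and a tool call to move; the robot and the scene stay as the last step left them, time stands still between calls to the robot, and variables do not carry over. Pictures are saved under pics/ and viewed, at most 10 in all, crops included, and the job is handed in when it is done.

Besides the shell and the picture viewer there is one more tool, called after "Emit:" in YAML: its name, and indented under it one key for each argument. drive_tool: Moves the arm, as the interface text tells. Its arguments: {"type":"object","properties":{"commands":{"type":"array"},"gripper":{"type":"number"}},"required":["commands"]}

```bash
mkdir -p pics
cat > h.py <<'E'
import numpy as np, cv2
from bench import get_obs, snapshot
from scipy.spatial.transform import Rotation as R
def snap(n,f=None):
    s=snapshot(n)
    if f: cv2.imwrite('pics/'+f,s['image'])
    return s
def world(s):
    z=s['range_z'];v,u=np.indices(z.shape)
    P=np.stack([(u-s['cx'])/s['fx']*z,(v-s['cy'])/s['fy']*z,z],-1)
    Rm=cv2.Rodrigues(np.array(s['rvec'],float))[0]
    return (P-np.array(s['tvec']).ravel())@Rm
E
python3 - <<'E'
from h import *
import pickle
d={}
for n in ('scene','top'):
    s=snap(n,n+'0.png'); d[n]=s
    print(n,s['fx'],s['rvec'],s['tvec'])
pickle.dump(d,open('s0.pkl','wb'))
o=get_obs();print(o)
E
```

```text
scene 429.16120326645995 [ 1.21712824  2.24432517 -1.01880859] [ 0.32012487 -0.22530772  1.6833347 ]
top 372.52556594888136 [ 2.16240476 -2.19717532  0.10053666] [0.03317925 0.59943899 1.00661316]
{'time': 0.1, 'joint_positions': array([-1.28910579e+00,  8.78842323e-02,  1.37207950e+00, -1.80777307e-05,
        1.68359982e+00, -1.03101845e-01]), 'qvel': array([-0.0012137 , -0.00059803, -0.00283585,  0.0007132 ,  0.00174173,
        0.00114222]), 'joint_torque': array([ 2.16802924e-03, -3.41252625e+01, -3.03301227e+01,  7.20335590e-02,
        3.04525264e-02, -1.03552397e-04]), 'tool_pos': array([ 0.20630411, -0.50931487,  0.20443149]), 'ee_rot': array([-3.13963037e+00, -1.84971728e-04,  3.84790181e-01]), 'wrist_force': array([-0.55065427,  0.46641074,  0.26685178]), 'wrist_torque': array([-0.02958708, -0.02973778,  0.03275236]), 'finger_force': 0.0, 'width': 0.09381999029345324}
```

View pics/scene0.png

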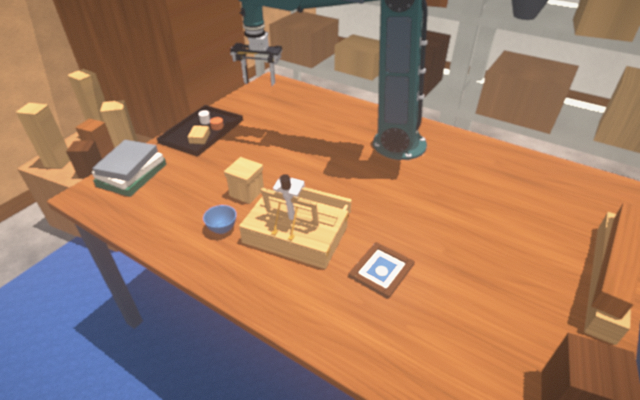

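View pics/top0.png

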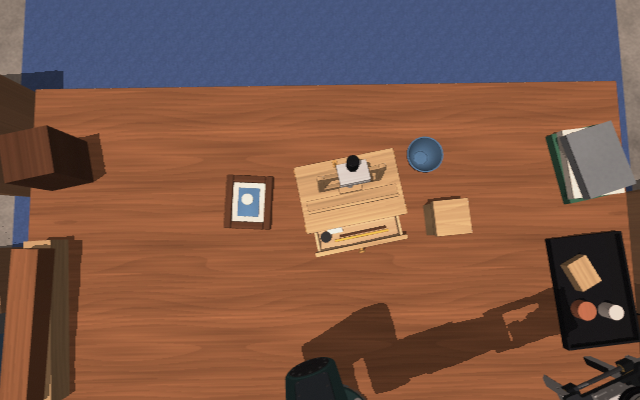

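The top view shows the easel with its box at about (350,190), the black knob at (352,162), the open drawer's front edge from (317,253) to (407,236), and the box and bowl to its right at (448,216) and (424,155). Next I'll measure these points with depth.

Run:
```python
from h import *
import pickle
d=pickle.load(open('s0.pkl','rb'));s=d['top'];W=world(s);im=s['image']
roi=np.zeros(im.shape[:2],bool);roi[140:265,285:412]=1
def show(n,m):
    P=W[m];print(n,m.sum(),np.median(P,0).round(4) if len(P) else '');return P
# box top at z~75
P=show('boxtop',roi&(abs(W[...,2]-.075)<.004))
r=cv2.minAreaRect(P[:,:2].astype(np.float32));print(r,cv2.boxPoints(r).round(4).tolist())
# drawer front top z 0.0645
m=roi&(abs(W[...,2]-.0635)<.005)&(np.indices(roi.shape)[0]>225)
P=show('drawer',m)
r=cv2.minAreaRect(P[:,:2].astype(np.float32));print(r,cv2.boxPoints(r).round(4).tolist())
k=roi&(im.max(2)<60)&(W[...,2]>.2)
P=show('knob',k);print(P.min(0),P.max(0))
t=k&(W[...,2]>P[:,2].max()-.012);show('knobtop',t)
jaw=roi&(W[...,2]>.19)&(W[...,2]<.225);P=show('jaw',jaw)
r=cv2.minAreaRect(P[:,:2].astype(np.float32));print(r)
for n,(u,v) in dict(kiri=(452,215),bowl=(424,155),pic=(248,202),knobbrass=(362,249)).items(): print(n,W[v,u].round(3))
s=d['scene'];W=world(s);im=s['image']
k=(im.max(2)<60);z=np.zeros_like(k);z[172:194,272:296]=1
P=show('knob scene',k&z&(W[...,2]>.2));print(P.min(0),P.max(0))
```

```text
boxtop 4125 [ 0.6152 -0.042   0.0754]
((0.6277979612350464, -0.05442129075527191), (0.18003591895103455, 0.27200841903686523), 10.597700119018555) [[0.5142999887466431, 0.06270000338554382], [0.564300000667572, -0.20469999313354492], [0.7412999868392944, -0.17159999907016754], [0.6912999749183655, 0.0957999974489212]]
drawer 429 [ 0.482  -0.0821  0.0646]
((0.48144975304603577, -0.08164144307374954), (0.012195292860269547, 0.2474004030227661), 10.714402198791504) [[0.45249998569488525, 0.03880000114440918], [0.4984999895095825, -0.20430000126361847], [0.5103999972343445, -0.2020999938249588], [0.4643999934196472, 0.04100000113248825]]
knob 162 [ 0.6646 -0.0438  0.2567]
[ 0.51071979 -0.05678987  0.22704701] [0.68339536 0.03016325 1.05449205]
knobtop 2 [0.5107 0.0302 1.0545]
jaw 579 [ 0.6459 -0.0489  0.2205]
((0.6507089734077454, -0.04970718175172806), (0.052564941346645355, 0.06998956203460693), 10.220918655395508)
kiri [ 0.556 -0.31   0.106]
bowl [ 0.734 -0.273  0.006]
pic [0.606 0.229 0.008]
knobbrass [ 0.471 -0.085  0.042]
knob scene 0 Traceback (most recent call last):
  File "<stdin>", line 22, in <module>
    return umr_minimum(a, axis, None, out, keepdims, initial, where)
ValueError: zero-size array to reduction operation minimum which has no identity
```

Easel is at about (0.628, -0.054) with yaw 0.185 rad, and the drawer is about 60 mm open. The box top measures 180 × 272 mm, which matches the given size. I'll turn the gripper to the easel's yaw and go to the front of the drawer, with the open fingers either side of the brass knob.

Emit:
drive_tool:
  commands:
    - [0,0,0,0,0,1]
    - [0,0,0,0,0,1]
    - [0.62,-0.77,0,0,0,0]
    - [0.62,-0.77,0,0,0,0]
    - [0.62,-0.77,0,0,0,0]
    - [0.62,-0.77,0,0,0,0]
    - [0.62,-0.77,0,0,0,0]
    - [0.62,-0.77,0,0,0,0]
    - [0.62,-0.77,0,0,0,0]
    - [0.62,-0.77,0,0,0,0]
    - [0.62,-0.77,0,0,0,0]
    - [0.62,-0.77,0,0,0,0]
    - [0.62,-0.77,0,0,0,0]
    - [0.62,-0.77,0,0,0,0]
    - [0,0,0,0,0,0]
  gripper: 0

```text
time: 1.98
tool_pos: [0.4314, -0.0899, 0.2049]
ee_rot: [-3.141, 0.001, 0.189]
wrist_force: [-1.1, -0.7, 0.5]
width: 0.0941
finger_force: 0.0
```

Run:
```python
from h import *
s=snap('wrist','w1.png')
o=get_obs();T=R.from_euler('xyz',o['ee_rot']);print(o['time'],o['tool_pos'],o['ee_rot'],o['wrist_force'])
W=world(s);L=T.inv().apply((W-o['tool_pos']).reshape(-1,3)).reshape(W.shape)
m=(abs(W[...,2]-.0645)<.003)&(s['range_z']>0)
P=L[m];print(m.sum(),P.min(0),P.max(0),np.median(P,0))
```

```text
2.025 [ 0.43093052 -0.0911322   0.20495102] [-3.14154994e+00  1.32988182e-03  1.87281470e-01] [0.10750164 0.61480236 0.10678974]
3861 [ 0.04026406 -0.13608088  0.13734583] [0.12454436 0.20125378 0.14335977] [0.05225888 0.01208959 0.13934711]
```

View pics/w1.png

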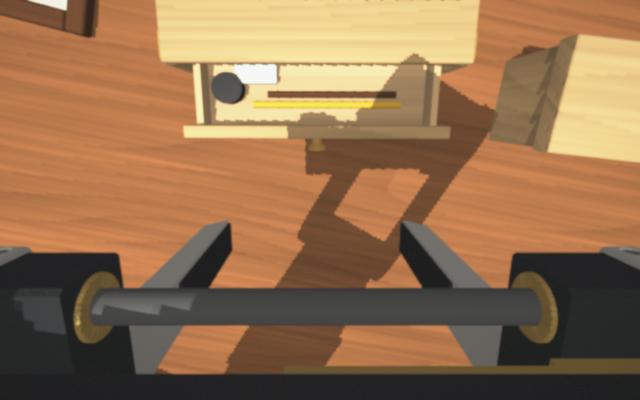

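The wrist view shows the drawer front edge at row ~131, spanning columns 183–450, with its brass knob at (316,145). The fingers are centred on it and sit 40 mm short of the face. Next I descend, then push.

Emit:
drive_tool:
  commands:
    - [0,0,0.69,0,0,0]
    - [0,0,0.69,0,0,0]
    - [0,0,0.69,0,0,0]
    - [0,0,0.69,0,0,0]
    - [0,0,0.69,0,0,0]
    - [0,0,0.69,0,0,0]
    - [0.3,0,0,0,0,0]
    - [0.3,0,0,0,0,0]
    - [0.3,0,0,0,0,0]
    - [0.2,0,0,0,0,0]
    - [0.2,0,0,0,0,0]
    - [0.2,0,0,0,0,0]
    - [0.2,0,0,0,0,0]
    - [0.2,0,0,0,0,0]
    - [0,0,0,0,0,0]

```text
time: 3.9
tool_pos: [0.5066, -0.0776, 0.0398]
ee_rot: [3.142, -0.001, 0.185]
wrist_force: [-0.1, -0.1, -0.4]
width: 0.0944
finger_force: 0.0
```

Emit:
drive_tool:
  commands:
    - [0.15,0,0,0,0,0]
    - [0.15,0,0,0,0,0]
    - [0.1,0,0,0,0,0]
    - [0,0,0,0,0,0]

```text
time: 4.4
tool_pos: [0.519, -0.0752, 0.0397]
ee_rot: [-3.141, 0.007, 0.185]
wrist_force: [-8.5, -1.3, 5.9]
width: 0.0943
finger_force: 4.1
```

Emit:
drive_tool:
  commands:
    - [0.1,0,0,0,0,0]
    - [0,0,0,0,0,0]

```text
time: 4.65
tool_pos: [0.5222, -0.0746, 0.0397]
ee_rot: [-3.141, 0.008, 0.185]
wrist_force: [-9.8, -0.6, 6.1]
width: 0.094
finger_force: 4.9
```

Emit:
drive_tool:
  commands:
    - [0.1,0,0,0,0,0]
    - [0,0,0,0,0,0]

```text
time: 4.9
tool_pos: [0.5289, -0.0734, 0.0397]
ee_rot: [-3.141, 0.001, 0.185]
wrist_force: [-2.1, 0.1, 0.2]
width: 0.0938
finger_force: 1.7
```

Emit:
drive_tool:
  commands:
    - [0.08,0,0,0,0,0]
    - [0,0,0,0,0,0]

```text
time: 5.15
tool_pos: [0.5289, -0.0734, 0.0397]
ee_rot: [-3.141, 0.009, 0.185]
wrist_force: [-13.1, -1.9, 7.4]
width: 0.0943
finger_force: 6.2
```

The catch gave way, the drawer is home, and the face stopped dead at 92 mm. Now I back off and rise.

Emit:
drive_tool:
  commands:
    - [-0.3,0,0,0,0,0]
    - [-0.6,0,0,0,0,0]
    - [0,0,-0.8,0,0,0]
    - [0,0,-0.8,0,0,0]
    - [0,0,-0.8,0,0,0]
    - [0,0,-0.8,0,0,0]
    - [0,0,-0.8,0,0,0]
    - [0,0,-0.8,0,0,0]
    - [0,0,-0.8,0,0,0]
    - [0,0,-0.8,0,0,0]
    - [0,0,0,0,0,0]

```text
time: 6.52
tool_pos: [0.4988, -0.0797, 0.299]
ee_rot: [3.138, -0.008, 0.185]
wrist_force: [0.1, 0.1, -0.5]
width: 0.094
finger_force: 0.0
```

Run:
```python
from h import *
o=get_obs();T=R.from_euler('xyz',o['ee_rot']);print(o['time'],o['tool_pos'],o['ee_rot'],o['joint_positions'])
for n in ('top','wrist'):
    s=snap(n,n+'2.png');W=world(s);im=s['image']
    k=(im.max(2)<70)&(abs(W[...,2]-.257)<.008)&(np.hypot(W[...,0]-.665,W[...,1]+.045)<.03)
    P=W[k];print(n,k.sum(),P.mean(0) if k.sum() else '', np.ptp(P,0) if k.sum() else '')
    j=(abs(W[...,2]-.216)<.01)&(np.hypot(W[...,0]-.65,W[...,1]+.05)<.06)
    P=W[j]
    if j.sum()>20: print(cv2.minAreaRect(P[:,:2].astype(np.float32)),np.median(P,0))
    if n=='top':
        d=(abs(W[...,2]-.0645)<.004)&(abs(W[...,0]-.55)<.08)&(abs(W[...,1]+.07)<.15)
        print('drawer edge px',d.sum())
        m=(abs(W[...,2]-.07)<.01)&(abs(W[...,0]-.6)<.2)&(abs(W[...,1]+.055)<.16)
        print(cv2.minAreaRect(W[m][:,:2].astype(np.float32)))
cv2.imwrite('pics/both2.png',cv2.resize(np.vstack([cv2.imread('pics/top2.png')[100:300,240:480].repeat(2,0).repeat(2,1)[:, :480], cv2.resize(cv2.imread('pics/wrist2.png'),(480,300))]),(410,600)))
```

```text
6.525 [ 0.49882606 -0.07972754  0.29903233] [ 3.1383441  -0.00765674  0.18490821] [-2.71087750e-01 -1.89760348e-02  1.29639939e+00  4.74163633e-04
  1.85586435e+00  1.11494804e+00]
top 128 [ 0.66854951 -0.04478011  0.25721767] [0.02629611 0.02409926 0.01257676]
((0.6508469581604004, -0.04958479106426239), (0.05201050639152527, 0.06972725689411163), 11.3131742477417) [ 0.64585323 -0.05003714  0.22056152]
drawer edge px 44
((0.6271860599517822, -0.05482788383960724), (0.18228977918624878, 0.27284643054008484), 10.678524017333984)
wrist 0  
((0.6313070058822632, -0.05261266231536865), (0.013450946658849716, 0.06973803788423538), 10.67419147491455) [ 0.63022383 -0.05273728  0.22347088]
```

View pics/both2.png

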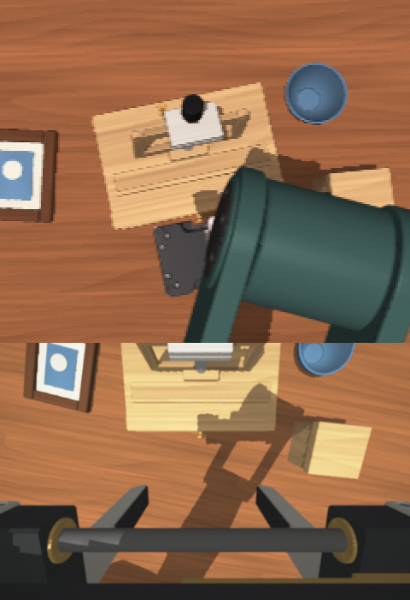

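Drawer is home: box plus drawer is now 182 mm deep in the top view, with the knob at (193,108) in the crop and the box, bowl and picture undisturbed. The knob grip point is about (0.666, -0.046, 0.2415). Next I move above it and tilt by 10 degrees.

Emit:
drive_tool:
  commands:
    - [0,0,-0.5,0,0,0]
    - [0.76,-0.01,0,0,0,0]
    - [0.76,-0.01,0,0,0,0]
    - [0.76,-0.01,0,0,0,0]
    - [0.76,-0.01,0,0,0,0]
    - [0.76,-0.01,0,0,0,0]
    - [0.76,-0.01,0,0,0,0]
    - [0,0,0,0,-0.9,0]
    - [0,0,0,0,-0.85,0]
    - [0,0,0,0,0,0]

```text
time: 7.88
tool_pos: [0.6772, -0.0432, 0.31]
ee_rot: [-3.139, 0.182, 0.186]
wrist_force: [0.5, 0.1, -0.1]
width: 0.0938
finger_force: 0.0
```

Run:
```python
from h import *
o=get_obs();T=R.from_euler('xyz',o['ee_rot']);print(o['time'],o['tool_pos'],o['ee_rot'],o['joint_positions'])
print('tool z',T.apply([0,0,1]),'tcp target in tool',T.inv().apply(np.array([.6624,-.047,.2228])-o['tool_pos']))
for n in ('scene','wrist'):
    s=snap(n,n+'3.png');W=world(s);im=s['image']
    L=T.inv().apply((W-o['tool_pos']).reshape(-1,3)).reshape(W.shape)
    k=(abs(W[...,2]-.25)<.02)&(np.hypot(W[...,0]-.665,W[...,1]+.045)<.03)&(s['range_z']>0)
    P=L[k];print(n,k.sum(),(P.min(0),P.max(0),np.median(P,0)) if k.sum() else '')
```

```text
7.875 [ 0.67715155 -0.04321033  0.31000604] [-3.13909172  0.18186396  0.18609561] [-0.12022021  0.57445187  0.54916719 -0.06414881  2.19131446  1.23193517]
tool z [-0.17820252 -0.03100604 -0.9835052 ] tcp target in tool [0.00082497 0.00121623 0.08851386]
scene 140 (array([-0.00830234, -0.0124146 ,  0.04900009]), array([0.0207046 , 0.0147514 , 0.07887824]), array([ 0.0106572 , -0.00165492,  0.05510578]))
wrist 1374 (array([-0.01016634, -0.01270568,  0.04987585]), array([0.01773423, 0.01523927, 0.07813131]), array([0.00604972, 0.00123514, 0.05208688]))
```

View pics/wrist3.png

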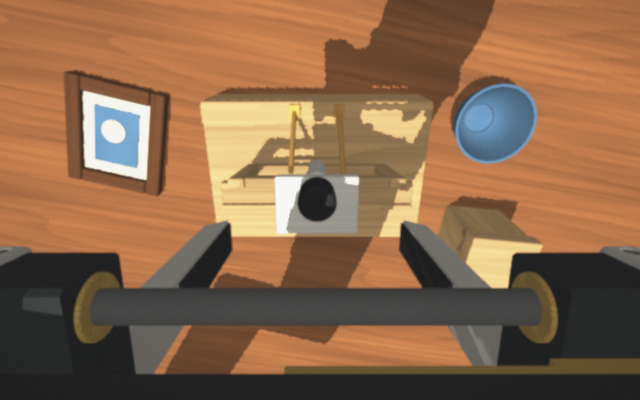

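The wrist view shows the black knob at (317,200) on the jaw, midway between the fingers. In tool axes its centre is +4 mm in x and +1 mm in y, with its top 51 mm ahead. I'll go down and grip.

Emit:
drive_tool:
  commands:
    - [0.1,0.03,0,0,0,0]
    - [0,0,0.5,0,0,0]
    - [0,0,0.6,0,0,0]
    - [0,0,0.6,0,0,0]
    - [0,0,0.4,0,0,0]
    - [0,0,0,0,0,0]

```text
time: 8.72
tool_pos: [0.6646, -0.0469, 0.2321]
ee_rot: [-3.141, 0.176, 0.184]
wrist_force: [1.2, 0.9, 0.3]
width: 0.0942
finger_force: 0.0
```

Emit:
drive_tool:
  commands:
    - [0,0,0,0,0,0]
    - [0,0,0,0,0,0]
    - [0,0,0,0,0,0]
    - [0,0,0,0,0,0]
    - [0,0,0,0,0,0]
    - [0,0,0,0,0,0]
  gripper: 1

```text
time: 9.48
tool_pos: [0.6657, -0.0467, 0.2324]
ee_rot: [3.142, 0.175, 0.185]
wrist_force: [-0.3, 0.2, 0.1]
width: 0.0373
finger_force: 0.0
```

The tool is 5–6 mm shy of the intended depth, so I reopen a bit, go down, then close.

Emit:
drive_tool:
  commands:
    - [0,0,0,0,0,0]
    - [0,0,0,0,0,0]
    - [0,0,0.13,0,0,0]
    - [0,0,0,0,0,0]
  gripper: 0.4

```text
time: 9.98
tool_pos: [0.6645, -0.0469, 0.2265]
ee_rot: [-3.141, 0.176, 0.185]
wrist_force: [-0.6, 0.5, -0.2]
width: 0.0562
finger_force: 0.0
```

Emit:
drive_tool:
  commands:
    - [0,0,0,0,0,0]
    - [0,0,0,0,0,0]
    - [0,0,0,0,0,0]
    - [0,0,0,0,0,0]
    - [0,0,0,0,0,0]
    - [0,0,0,0,0,0]
  gripper: 1

```text
time: 10.72
tool_pos: [0.6648, -0.0466, 0.2275]
ee_rot: [-3.141, 0.175, 0.185]
wrist_force: [-0.2, 0.7, 0.6]
width: 0.0279
finger_force: 30.0
```

The grip is good: 28 mm wide at 30 N. Now I pull along the axis.

Emit:
drive_tool:
  commands:
    - [0,0,-0.1,0,0,0]
    - [0,0,-0.15,0,0,0]
    - [0,0,-0.2,0,0,0]
    - [0,0,-0.2,0,0,0]
    - [0,0,-0.2,0,0,0]
    - [0,0,-0.15,0,0,0]
    - [0,0,-0.1,0,0,0]
    - [0,0,0,0,0,0]

```text
time: 11.72
tool_pos: [0.6723, -0.0452, 0.2709]
ee_rot: [-3.141, 0.175, 0.185]
wrist_force: [-2.1, 3.2, -10.7]
width: 0.0276
finger_force: 30.0
```

Run:
```python
from h import *
o=get_obs();print(o['time'],o['tool_pos'],o['ee_rot'],o['wrist_force'],o['finger_force'],o['width'])
s=snap('scene','s4.png')
w=snap('wrist','w4.png')
Rm=cv2.Rodrigues(np.array(s['rvec'],float))[0]
ax=np.array([.1707,.0319,.985])
for n,p in (('mouth',np.array([.6656,-.0464,.2415])-42.6*ax/1000),('tcp',o['tool_pos'])):
    q=Rm@p+np.array(s['tvec']).ravel(); print(n,p,s['fx']*q[0]/q[2]+s['cx'],s['fy']*q[1]/q[2]+s['cy'],s['fx']/q[2])
c=s['image'][140:240,230:350]
cv2.imwrite('pics/s4c.png',cv2.resize(c,(720,600),interpolation=cv2.INTER_NEAREST))
```

```text
11.725 [ 0.6723199  -0.04519061  0.27093758] [-3.14127305  0.1749497   0.18519448] [ -2.0716798    3.24899432 -10.67615313] 29.997693300247192 0.02760968249876144
mouth [ 0.65832818 -0.04775894  0.199539  ] 287.9178285756684 191.2841537926405 370.6400849749877
tcp [ 0.6723199  -0.04519061  0.27093758] 284.14159073251756 173.20883250056562 389.81056546029356
```

View pics/s4c.png

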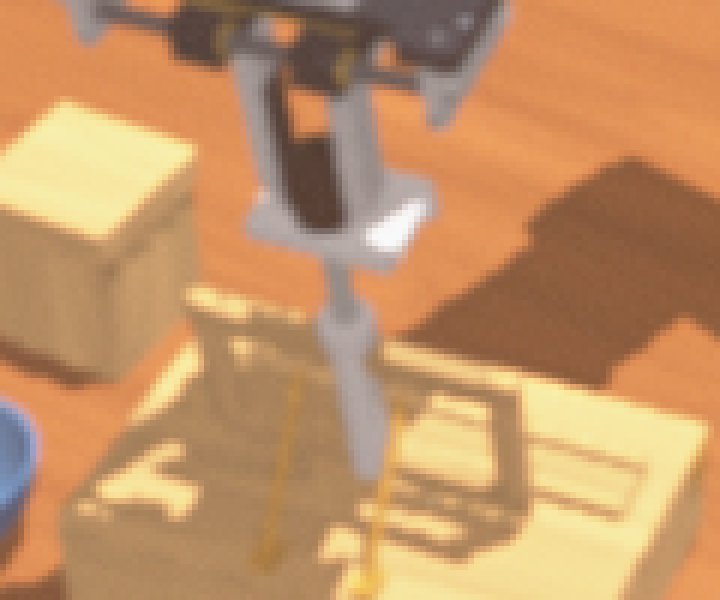

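The pull is 44 mm so far, and the crop shows bare rod between the jaw (340,255) and the tube's mouth (345,310), with no mark yet. I'll go 5–6 mm further, then check for slip and the mark.

Emit:
drive_tool:
  commands:
    - [0,0,-0.08,0,0,0]
    - [0,0,-0.07,0,0,0]
    - [0,0,0,0,0,0]
    - [0,0,0,0,0,0]

```text
time: 12.32
tool_pos: [0.6733, -0.045, 0.2767]
ee_rot: [-3.141, 0.175, 0.185]
wrist_force: [-3.1, 4.6, -13.0]
width: 0.0272
finger_force: 30.0
```

Run:
```python
from h import *
import pickle
o=get_obs();print(o['time'],o['tool_pos'],o['wrist_force'],o['finger_force'],o['width'])
ax=np.array([.1707,.0319,.985]);p0=np.array([.6648,-.0466,.2275]);print('tcp pull',(o['tool_pos']-p0)@ax)
d0=pickle.load(open('s0.pkl','rb'))
def jaw(s,lo,hi,n):
    W=world(s);a=(W-p0)@ax; rad=W-p0-a[...,None]*ax
    im=s['image'].astype(int); grey=(im.max(2)-im.min(2)<40)&(im.min(2)>90)
    ex=np.array([.983,.184,0])
    k=(a>lo)&(a<hi)&(np.linalg.norm(rad,axis=-1)<.04)&(rad@ex<-.016)&grey&(s['range_z']>0)
    h,e=np.histogram(a[k],bins=np.arange(lo,hi,.003))
    print(n,k.sum(),np.percentile(a[k],[10,50,90]).round(4) if k.sum() else '',dict(zip((e[:-1]*1000).round(),h)))
jaw(d0['top'],-.03,.01,'top rest');jaw(d0['scene'],-.03,.01,'scene rest')
s=snap('scene','s5.png');jaw(s,.0,.06,'scene now')
w=snap('wrist','w5.png');jaw(w,.0,.06,'wrist now'); jaw(snap('top'),.0,.06,'top now')
# rod axis profile in the scene image
Rm=cv2.Rodrigues(np.array(s['rvec'],float))[0]
a=cv2.resize(s['image'][170:215,260:315],None,fx=8,fy=8,interpolation=cv2.INTER_CUBIC)
cv2.imwrite('pics/s5c.png',a)
cv2.imwrite('pics/s5c.png',np.hstack([cv2.resize(a,(400,330)),cv2.resize(w['image'],(400,330))]))
```

```text
12.325 [ 0.67330681 -0.04500726  0.27672443] [ -3.10713093   4.61099863 -12.96781183] 29.99742865562439 0.02722125765796456
tcp pull 0.04998898647069706
top rest 252 [-0.015  -0.0095 -0.0078] {np.float64(-30.0): np.int64(1), np.float64(-27.0): np.int64(5), np.float64(-24.0): np.int64(7), np.float64(-21.0): np.int64(10), np.float64(-18.0): np.int64(3), np.float64(-15.0): np.int64(10), np.float64(-12.0): np.int64(122), np.float64(-9.0): np.int64(93), np.float64(-6.0): np.int64(1), np.float64(-3.0): np.int64(0), np.float64(-0.0): np.int64(0), np.float64(3.0): np.int64(0), np.float64(6.0): np.int64(0)}
scene rest 60 [-0.0112 -0.0085 -0.0066] {np.float64(-30.0): np.int64(0), np.float64(-27.0): np.int64(0), np.float64(-24.0): np.int64(0), np.float64(-21.0): np.int64(0), np.float64(-18.0): np.int64(1), np.float64(-15.0): np.int64(2), np.float64(-12.0): np.int64(23), np.float64(-9.0): np.int64(31), np.float64(-6.0): np.int64(3), np.float64(-3.0): np.int64(0), np.float64(-0.0): np.int64(0), np.float64(3.0): np.int64(0), np.float64(6.0): np.int64(0)}
scene now 28 [0.0394 0.0412 0.0433] {np.flo
[... 1127 characters left out ...]
.0): np.int64(0), np.float64(51.0): np.int64(0), np.float64(54.0): np.int64(0)}
top now 20 [0.0393 0.0405 0.0428] {np.float64(0.0): np.int64(0), np.float64(3.0): np.int64(0), np.float64(6.0): np.int64(0), np.float64(9.0): np.int64(0), np.float64(12.0): np.int64(0), np.float64(15.0): np.int64(0), np.float64(18.0): np.int64(0), np.float64(21.0): np.int64(0), np.float64(24.0): np.int64(0), np.float64(27.0): np.int64(0), np.float64(30.0): np.int64(0), np.float64(33.0): np.int64(0), np.float64(36.0): np.int64(1), np.float64(39.0): np.int64(16), np.float64(42.0): np.int64(3), np.float64(45.0): np.int64(0), np.float64(48.0): np.int64(0), np.float64(51.0): np.int64(0), np.float64(54.0): np.int64(0)}
```

View pics/s5c.png

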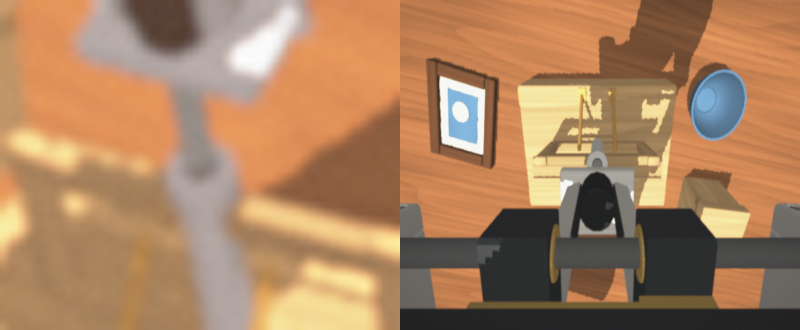

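The jaw and the TCP both give a pull of about 50 mm, so nothing has slipped. A dark band shows at the tube's mouth at (200,170). I'll add a hair more so the mark is wholly clear, and see that it stays steady.

Emit:
drive_tool:
  commands:
    - [0,0,-0.03,0,0,0]
    - [0,0,0,0,0,0]
    - [0,0,0,0,0,0]
    - [0,0,0,0,0,0]
    - [0,0,0,0,0,0]
    - [0,0,0,0,0,0]
    - [0,0,0,0,0,0]
    - [0,0,0,0,0,0]
    - [0,0,0,0,0,0]

```text
time: 13.6
tool_pos: [0.6735, -0.045, 0.2777]
ee_rot: [-3.141, 0.175, 0.185]
wrist_force: [-2.2, 2.9, -13.4]
width: 0.0275
finger_force: 30.0
```

Run:
```python
from h import *
ax=np.array([.1707,.0319,.985]);p0=np.array([.6648,-.0466,.2275])
ims=[];t=[]
for i in range(8):
    s=snap('scene');ims.append(s['image'].astype(float));o=get_obs();t.append((o['tool_pos']-p0)@ax)
print(np.mean(t),np.std(t),o['wrist_force'],o['width'],o['finger_force'])
w=snap('wrist');W=world(w);a=(W-p0)@ax;rad=W-p0-a[...,None]*ax;im=w['image'].astype(int)
k=(a>.03)&(a<.055)&(np.linalg.norm(rad,axis=-1)<.04)&(rad@np.array([.983,.184,0])<-.016)&(im.max(2)-im.min(2)<40)&(im.min(2)>90)
print('jaw',np.median(a[k]))
a=np.mean(ims,0).astype(np.uint8)[175:205,272:302]
cv2.imwrite('pics/s6c.png',cv2.resize(a,(600,600),interpolation=cv2.INTER_NEAREST))
```

```text
0.050926735239529945 1.0856577368243848e-05 [ -2.32183807   4.27703775 -12.93977015] 0.027803900798824006 29.99716490507126
jaw 0.04252356238730777
```

View pics/s6c.png

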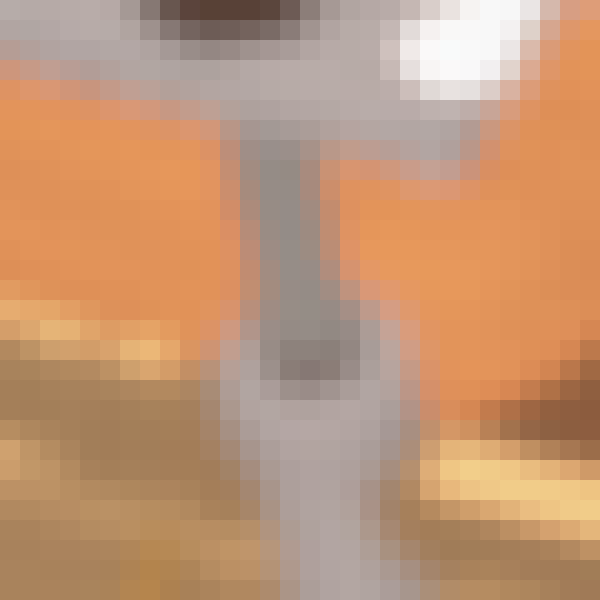

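A faint dark band sits at the mouth at crop (315,370). I'll take its darkness profile now and again 1 mm further, to see whether the ring is fully out.

```bash
cat > prof.py <<'E'
from h import *
a=np.mean([snap('scene')['image'].astype(float) for _ in range(4)],0).mean(2)
for r in range(184,198): print(r,a[r,283:293].round().astype(int))
E
python3 prof.py
```

```text
184 [152 144 141 141 144 152 156 155 157 160]
185 [152 145 141 141 142 149 154 156 155 156]
186 [154 148 142 142 142 149 156 157 157 157]
187 [155 149 143 142 143 149 158 160 159 159]
188 [153 150 144 143 143 146 158 160 160 158]
189 [155 150 145 142 141 144 156 164 162 160]
190 [157 150 144 142 142 141 148 161 169 162]
191 [162 154 144 141 142 138 142 160 170 166]
192 [165 160 143 133 132 131 137 159 170 167]
193 [162 164 146 128 124 128 143 162 168 164]
194 [161 169 160 148 143 151 160 168 166 159]
195 [156 167 170 167 165 168 170 168 160 153]
196 [149 160 166 170 170 170 168 164 156 146]
197 [140 152 162 167 168 167 166 162 153 146]
```

Emit:
drive_tool:
  commands:
    - [0,0,-0.03,0,0,0]
    - [0,0,0,0,0,0]
    - [0,0,0,0,0,0]
    - [0,0,0,0,0,0]

```text
time: 14.75
tool_pos: [0.6737, -0.045, 0.2787]
ee_rot: [-3.141, 0.176, 0.185]
wrist_force: [-2.4, 4.8, -13.6]
width: 0.0274
finger_force: 30.0
```

```bash
python3 prof.py; python3 -c "
from h import *
o=get_obs();print((o['tool_pos']-np.array([.6648,-.0466,.2275]))@np.array([.1707,.0319,.985]),o['time'])"
```

```text
184 [151 144 142 141 144 152 155 155 156 157]
185 [152 145 142 142 143 148 155 155 155 155]
186 [154 148 143 142 143 149 156 158 157 157]
187 [155 150 143 142 143 150 157 159 159 158]
188 [155 150 144 142 143 148 158 161 160 158]
189 [154 150 144 141 142 145 155 164 162 159]
190 [158 151 144 143 142 141 148 162 168 162]
191 [162 154 143 139 139 135 140 159 170 167]
192 [165 159 139 130 127 125 135 159 170 167]
193 [164 165 146 129 124 129 147 165 169 162]
194 [161 168 162 154 151 156 165 171 166 158]
195 [155 167 170 170 169 170 170 168 160 153]
196 [148 159 167 170 172 170 168 164 157 147]
197 [139 152 162 167 167 167 166 162 153 146]
0.05203231488901378 14.95
```

The dark band now shifts upward, with light metal appearing beneath it at row 194, instead of only growing. So the ring is just clear of the mouth, at a pull of about 51–52 mm. Everything is steady, so I'm handing in.

```bash
python3 -c "
from bench import close_job
print(close_job())"
```

```text
the job is handed in; nothing more can be done
None
```

The drawer is pushed home in its catch, and the arm is still holding the clamp about 51–52 mm out, with the ring mark just clear of the tube's mouth as far as the camera can show; the picture, box and bowl were not touched, and the job was handed in at about 15 s of the 51 s allowed.

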